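# Lock the terminal box lid with the T-key

## Task

The captive screw in the lid of the blue terminal box is still open. Take the orange T-key from its wooden stand, put its blade in the slot of that screw and turn it clockwise to the stop, so that the slot lines up with the two red marks; then stand the key upright in its stand again and let go. Turn the screw with the key, not with the fingers, and leave the screw of the other box, with the white lid, locked as it is.

Things in the scene. Friction and masses are not known exactly. Their poses are not given: they have to be found in the camera images.
- key: Orange T-key, 88 mm tall, upright in the stand, 0.12 kg. Origin: middle of the blade's lower edge; z up. Steel blade 24 mm (x) by 4 mm (y), z 0 to 20; shank 20 mm across, z 20 to 34; black disc 52 mm across, z 34 to 39; stem 14 mm across; orange cross bar 64 mm (x) by 14 mm (y), z 62 to 88: grip it across y at about z 75. Bar and blade are parallel; the same turned half round.
- key_stand: Square wooden block 72 x 72 x 44 mm, fixed to the bench. Origin: centre of its underside. The square hole in its top is 28 mm wide, flared to 40 mm at the top, floor 6 mm above the underside. The key's disc rests on the block's top, with the blade's lower edge 10 mm above the stand's underside; any yaw of the key fits.
- blue_box: Grey terminal box with a blue lid, 100 x 100 x 54 mm, fixed to the bench. Origin: centre of its underside. Its screw stands in the middle of the lid, with a red mark on the lid on either side of it, along the box's y axis.
- blue_slot (a point): Centre of the slot's floor in the screw head of the blue box, 57 mm above the bench; x along the slot, z up. Round brass head 40 mm across; slot open at both ends, 13 mm deep, 8 mm wide near the floor, flared to 18 mm at the top. The 4 mm blade has about 10 degrees of play in it either way.
- blue_screw (a joint): Turn of the blue box's screw in rad, clockwise from above counts up: 0 open (slot along the box's x axis), 1.57 locked (slot along y, in line with the red marks), firm stop at 1.60. It starts open, between 0.15 and 0.6. Even friction of about 0.1 N m; it stays where it is left.
- white_screw (a joint): The same for the bystander box with the white lid; it starts locked (1.45 to 1.57) and must stay so.
Things that resemble listed ones, but are neither listed nor needed, are in the scene too. Leave any pink look-alike of the key alone.

How it is judged:
On the way:
1. the screw of the blue box is locked with the key's blade in its slot (value of joint blue_screw above 1.26 rad and horizontal distance between key and blue_slot below 0.015 m and z of key in the frame of blue_slot below 0.014 m), for 0.1 s.
At the end, for the whole second after the job is handed in: Both screws are locked (joints above 1.26 rad: slots within 18 degrees of the red marks) and the key rests upright in its stand: within 15 mm of the middle, lower edge under 18 mm above the stand's underside, tilt under 0.2 rad (value of joint each of blue_screw, white_screw above 1.26 rad and horizontal distance between key and key_stand below 0.015 m and z of key in the frame of key_stand below 0.018 m and angle between key's own z axis and vertical below 0.2 rad and linear speed of key below 0.02 m/s); the robot touches nothing.
It fails at once if the fingers touch the blue box or its screw (more than 3 N) (contact force between the fingers and blue_box above 3 N).
It fails at once if the white-lidded box's screw is turned out of its locked place (below 1.26 rad) (value of joint white_screw below 1.26 rad).
It also fails if it takes over 54 s, if anything falls off the work surface, if the arm or the gripper's body presses on something with over 40 N, if the wrist force passes 120 N, or if a joint passes its speed limit or range.

## Robot

A 6-joint arm with a two-finger parallel gripper is mounted at the origin on a cart in front of the work surface, level with it; the furniture and walls round the work are solid. World frame = base frame: x ahead of the robot, y to its left, z up, the work surface at z = 0. Lengths are in m, angles in rad, forces in N, time in s.
With the tool pointing down it reaches from about 0.35 to 0.975 m from the base axis. Payload 4.9 kg.
Tool frame: the origin (TCP) lies midway between the tips of the shut fingers; the grasp point (between the pads) lies 19 mm behind it; z points along the fingers, y is the line along which they close (so a half turn about z gives the same grasp; the last joint's range is limited). The gripper opens to 85 mm and grips with 20 to 120 N. Pads are 22 mm wide; open, the fingers measure 114 mm over their backs; the gripper's body (76 mm by 85 mm) begins 54 mm behind the grasp point. The pads swing forward as they close: fully open they stand 13 mm farther back than shut.
Start: joints at [-1.342, 0.053, 1.613, -0, 1.476, -0.119], TCP at [0.213, -0.588, 0.231] pointing down, gripper open.
Joint ranges: [-3.01, 3.01], [-1.01, 2.22], [0.06, 2.58], [-1.02, 4.17], [0.09, 2.62], [-3.14, 3.14]. Speed limits (rad/s): [2.57, 2.57, 3.14, 3.14, 3.14, 3.14].

## Interface

Orientations are given as a rotation vector (axis times angle).
In Python, from station import ctrl, optics, job gives the robot as it stands.
- The arm moves only by the shell command python3 -m jog 'ROWS' [OPENING] [FORCE]. ROWS is JSON, a list of rows, each a list of 2 entries, a list of its own where there are three numbers: the shift along the tool's x, y, z in m, then the turn, a rotation vector about the tool's x, y, z in rad. A call has 1 to 5 rows; each row is the pose to reach, as a shift and turn from the pose commanded when the call began, along the tool's axes at that moment; what a row does not reach only later rows make up. A row lasts 1/10 s, in which the tool goes at most 50 mm and 8.59 degrees, less where a joint would pass 70% of its speed; a pose out of reach is approached as far as the arm can. A call with a gripper value outside its range is refused whole. OPENING is the opening, from 0 (shut) to 1 (fully open), set as the call begins (- or left out, the last holds). The fingers move at their own pace and stop on an object; FORCE is the grip in N (left out, the last holds). Time passes only in rows, so rows that repeat a pose let the fingers close. It gives the time, the measured TCP pose, the force, the opening and the grip force at its end, in the units of the state.
- ctrl.get_obs(): the state, without advancing time (a new reading comes with each control period).
- optics.get_image(name): name is "side" or "top" or "wrist"; returns a dict with "image" (384x512x3 uint8, blue, green, red), "fx", "fy", "cx", "cy" (pixels), "rvec" (rotation vector, rad) and "tvec" (3), from world to camera coordinates, as OpenCV has them; the wrist camera has in their place "mount" (4x4, takes a point from camera to tool coordinates, whose origin is the TCP and whose axes are the flange's). Camera axes: x right, y down, z forward; pixel columns grow to the right and rows downward; lengths in m; the calibration is good to about 2 mm. A picture is of the moment at which its call begins: read the wrist's pose just before it. There is no depth.
- job.finish_job(): hands the job in; it is judged then, once.
The state is a dict: "t": time; "q": joint angles; "dq": joint speeds; "effort": joint torques, N m; "tool_pos": TCP position; "tool_rot": TCP orientation; "contact_force": force on the tool from outside, world axes, zero at the start; "wrist_torque": the same for the moment, N m; "opening": finger opening in m; "grip_force": force on a finger pad.
Only numpy, scipy, OpenCV 4.12 (cv2) and the standard library are available. Lean on these libraries where they do the work, as an engineer would, in place of code of your own. Each camera call takes 0.05 s, during which the arm holds its last target. There are 200 camera calls.

## Working session

There is one attempt and no reset: what is moved stays moved. The work goes in short steps, Python scripts to look and compute and a shell command to move; the robot and the scene stay as the last step left them, time stands still between calls to the robot, and variables do not carry over. Pictures are saved under pics/ and viewed, at most 10 in all, crops included, and the job is handed in when it is done.

```bash
ls; mkdir -p pics; cat > h.py <<'E'
import numpy as np, cv2, json
from station import ctrl, optics, job
from scipy.spatial.transform import Rotation as R
def shot(n,f):
    o=ctrl.get_obs(); d=optics.get_image(n); cv2.imwrite('pics/'+f+'.png',d['image'])
    K=np.array([[d['fx'],0,d['cx']],[0,d['fy'],d['cy']],[0,0,1]])
    if n=='wrist':
        M=np.array(d['mount']); T=np.eye(4); T[:3,:3]=R.from_rotvec(o['tool_rot']).as_matrix(); T[:3,3]=o['tool_pos']
        C=T@M
    else:
        C=np.eye(4); r=cv2.Rodrigues(np.array(d['rvec'],float))[0]; C[:3,:3]=r.T; C[:3,3]=-r.T@np.array(d['tvec']).ravel()
    np.savez('pics/'+f+'.npz',K=K,C=C,im=d['image']); return d['image'],K,C
def pt(f,u,v,z):
    d=np.load('pics/'+f+'.npz'); C=d['C']; r=C[:3,:3]@np.linalg.inv(d['K'])@[u,v,1]
    return C[:3,3]+r*(z-C[2,3])/r[2]
def px(f,p):
    d=np.load('pics/'+f+'.npz'); q=np.linalg.inv(d['C'])@[*p,1]; q=d['K']@q[:3]; return q[:2]/q[2]
def state():
    o=ctrl.get_obs(); print({k:np.round(o[k],3).tolist() for k in ('t','tool_pos','tool_rot','contact_force','wrist_torque','opening','grip_force')})
    print('axes x,y',np.round(R.from_rotvec(o['tool_rot']).as_matrix()[:,:2].T,3).tolist())
E
python3 - <<'E'
from h import *
a=shot('top','top0')[0]; b=shot('side','side0')[0]; 
s=np.vstack([a,b]); cv2.imwrite('pics/ts0.png',cv2.resize(np.hstack([a,b]),(800,300))); cv2.imwrite('pics/topb.png',cv2.resize(a,(800,600),interpolation=cv2.INTER_CUBIC));print(ctrl.get_obs()['t'],np.load('pics/top0.npz')['C'],np.load('pics/side0.npz')['C'])
state()
E
```

```text
pics
0.1 [[-0.02557585 -0.99701969  0.07278467  0.43385423]
 [-0.99966788  0.02527751 -0.00501733  0.14395488]
 [ 0.00316256 -0.07288882 -0.99733506  1.03037229]
 [ 0.          0.          0.          1.        ]] [[-0.98782136 -0.03830137  0.15080442  0.37888856]
 [-0.15332198  0.40458749 -0.90155495  1.04015212]
 [-0.0264828  -0.91369687 -0.40553261  0.48309243]
 [ 0.          0.          0.          1.        ]]
{'t': 0.1, 'tool_pos': [0.213, -0.587, 0.23], 'tool_rot': [-3.092, -0.543, 0.0], 'contact_force': [0.186, 0.051, 0.03], 'wrist_torque': [0.037, 0.01, 0.013], 'opening': 0.085, 'grip_force': 0.0}
axes x,y [[0.94, 0.341, 0.0], [0.341, -0.94, -0.002]]
```

View pics/topb.png

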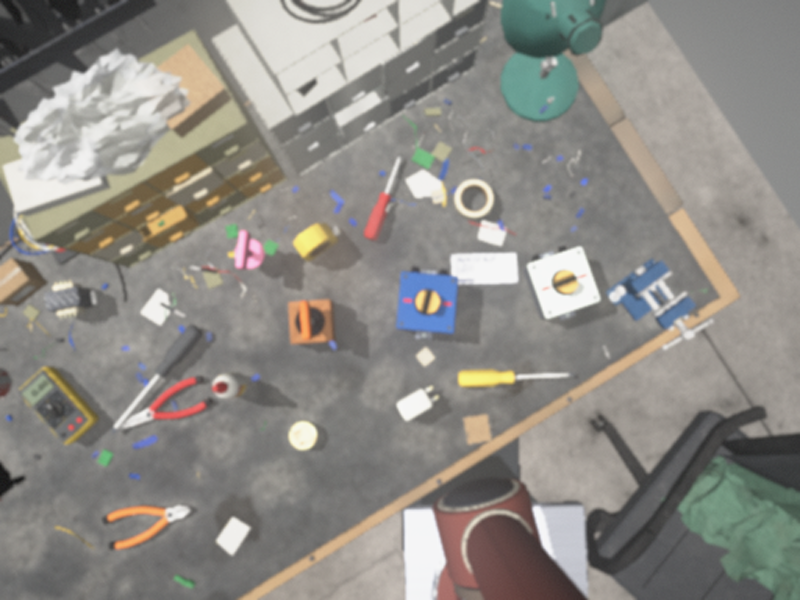

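View pics/side0.png

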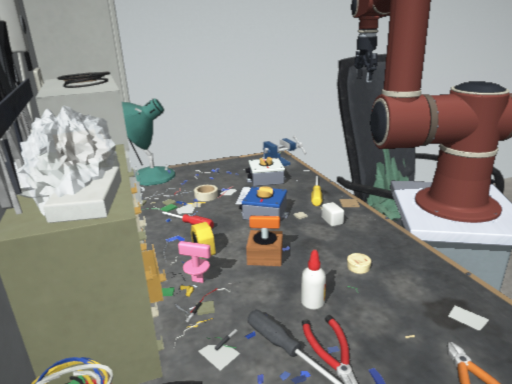

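Candidates for the key, in the enlarged top view: the orange T-bar in the wooden block at (307,321), and a pink T-piece standing on the bench at (248,250). The orange one fits the description. The blue box is at (428,302) and the white box at (564,283). I'll confirm in one crop.

```bash
python3 - <<'E'
from h import *
im=np.load('pics/top0.npz')['im']
c=im[150:230,160:310]   # rows, cols
cv2.imwrite('pics/crop.png',cv2.resize(c,None,fx=5.3,fy=5.3,interpolation=cv2.INTER_CUBIC))
hsv=cv2.cvtColor(im,cv2.COLOR_BGR2HSV)
def blob(lo,hi,roi,name,z):
    m=cv2.inRange(hsv,lo,hi); k=np.zeros_like(m); x0,y0,x1,y1=roi; k[y0:y1,x0:x1]=m[y0:y1,x0:x1]
    n,l,s,ce=cv2.connectedComponentsWithStats(k); i=1+s[1:,4].argmax()
    v,u=np.nonzero(l==i); P=np.array([pt('top0',a,b,z)[:2] for a,b in zip(u,v)]).astype(np.float32)
    r=cv2.minAreaRect(P*1000); print(name,s[i],ce[i].round(1),'rect mm',np.round(r[0]),np.round(r[1]),round(r[2],1),'mean',P.mean(0).round(4))
    w,V=np.linalg.eigh(np.cov(P.T)); print('   axis deg',np.degrees(np.arctan2(V[1,1],V[0,1])).round(1))
blob((100,120,60),(125,255,255),(245,165,300,220),'bluelid',.054)
blob((15,80,80),(35,255,255),(255,180,290,205),'bluescrew',.065)
blob((3,180,180),(16,255,255),(180,185,220,225),'bar',.098)
blob((0,80,40),(20,255,255),(180,185,220,225),'stand',.044)
for u,v in [(310,322),(428,302),(564,283)]: print(pt('top0',u*.64,v*.64,.05).round(3))
E
```

```text
bluelid [255 174  37  39 857] [273.3 193.3] rect mm [513. 111.] [95. 98.] 83.3 mean [0.5114 0.1109]
   axis deg -176.6
bluescrew [273 187   9  14  86] [276.9 193.7] rect mm [509. 101.] [19. 36.] 74.4 mean [0.5092 0.1017]
   axis deg 164.2Traceback (most recent call last):
  File "<stdin>", line 14, in <module>
  File "<stdin>", line 8, in blob
ValueError: attempt to get argmax of an empty sequence
```

View pics/crop.png

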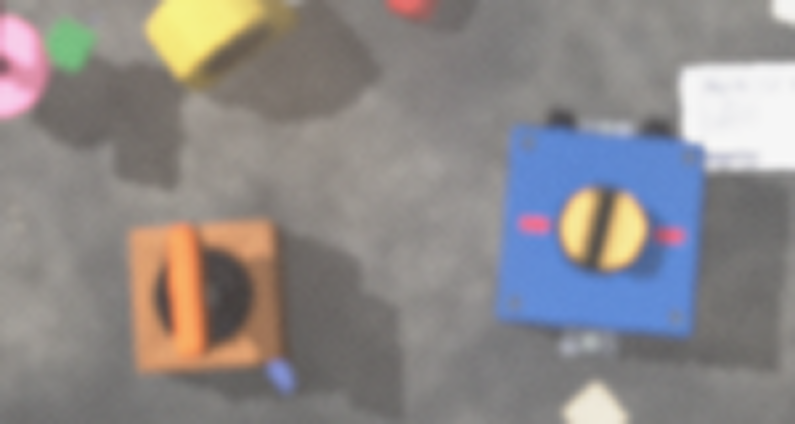

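```bash
cat >> h.py <<'E'
def cw(x,y,z): return pt('top0',160+x/5.3,150+y/5.3,z)[:2]
def ang(a,b): d=b-a; return np.degrees(np.arctan2(d[1],d[0])).round(1)
def tomove(p,barang):
    """shift in tool axes to bring TCP to p, yaw turn about tool z to bring tool y perpendicular to barang (deg, tool x along bar)"""
    o=ctrl.get_obs(); M=R.from_rotvec(o['tool_rot']).as_matrix(); d=M.T@(np.array(p)-o['tool_pos'])
    yaw=np.degrees(np.arctan2(M[1,0],M[0,0])); t=(barang-yaw+90)%180-90
    print('shift',d.round(4),'turn about tool z (rad)',(-np.radians(t)).round(4),'deg',round(-t,1),'q6',round(o['q'][5],3))
E
python3 - <<'E'
from h import *
a,b=cw(180,228,.098),cw(190,352,.098); print('bar',a,b,(a+b)/2,ang(b,a),np.linalg.norm(a-b))
s=[cw(*p,.044) for p in [(130,228),(272,220),(282,362),(138,370)]]; print('stand',np.mean(s,0),ang(s[3],s[0]),np.linalg.norm(s[0]-s[1]))
print('disc',cw(204,293,.049))
a,b=cw(607,190,.07),cw(597,268,.07); print('slot',(a+b)/2,ang(b,a),np.linalg.norm(a-b))
a,b=cw(533,225,.054),cw(671,237,.054); print('marks',(a+b)/2,ang(a,b))
s=[cw(*p,.054) for p in [(515,127),(703,147),(691,334),(498,318)]]; print('box',np.mean(s,0),ang(s[3],s[0]))
E
```

```text
bar [0.51381734 0.31570926] [0.45377275 0.31160474] [0.48379504 0.313657  ] 3.9 0.06018471213308073
stand [0.48388908 0.31304692] 2.6 0.07273382785188526
disc [0.48457488 0.31294317]
slot [0.51042087 0.11057468] -8.9 0.03935957289775948
marks [0.51065061 0.11005531] -96.4
box [0.51057235 0.11017601] -6.5
```

```bash
python3 - <<'E'
from h import *
d=optics.get_image('wrist'); print(np.round(d['mount'],3),d['fx'])
state(); tomove([.50,.11,.25],0)
E
```

```text
[[ 0.    -0.945 -0.328  0.084]
 [ 1.     0.     0.    -0.001]
 [ 0.    -0.328  0.945 -0.142]
 [ 0.     0.     0.     1.   ]] 307.59026645827896
{'t': 0.15, 'tool_pos': [0.213, -0.587, 0.23], 'tool_rot': [-3.093, -0.543, 0.0], 'contact_force': [-0.466, 0.535, 0.203], 'wrist_torque': [0.008, -0.011, -0.049], 'opening': 0.086, 'grip_force': 0.0}
axes x,y [[0.94, 0.341, 0.0], [0.341, -0.94, -0.002]]
shift [ 0.5075 -0.5575 -0.0187] turn about tool z (rad) 0.3478 deg 19.9 q6 -0.119
```

```bash
python3 -m jog '[[[0.034,-0.037,-0.002],[0,0,0.08]],[[0.068,-0.074,-0.004],[0,0,0.16]],[[0.101,-0.111,-0.006],[0,0,0.24]],[[0.135,-0.148,-0.01],[0,0,0.32]],[[0.168,-0.185,-0.019],[0,0,0.348]]]' 1 ; python3 - <<'E'
from h import *
tomove([.50,.11,.25],0)
E
```

```text
t: 0.65
tool_pos: [0.3076, -0.3549, 0.249]
tool_rot: [-3.14, 0.004, 0.001]
contact_force: [0.7, 0.1, 0.4]
opening: 0.0856
grip_force: 0.0
shift [ 1.911e-01 -4.654e-01 -3.000e-04] turn about tool z (rad) -0.0028 deg -0.2 q6 0.558
```

```bash
python3 -m jog '[[[0.018,-0.046,0],[0,0,0]],[[0.036,-0.092,0],[0,0,0]],[[0.054,-0.138,0],[0,0,0]],[[0.072,-0.184,0],[0,0,0]],[[0.09,-0.23,0],[0,0,0]]]' >/dev/null; python3 -m jog '[[[0.018,-0.044,0],[0,0,0]],[[0.036,-0.088,0],[0,0,0]],[[0.06,-0.132,0],[0,0,0]],[[0.08,-0.176,0],[0,0,0]],[[0.1,-0.22,0],[0,0,0]]]'; python3 -m jog '[[[0,-0.015,0],[0,0,0]],[[0,-0.015,0],[0,0,0]],[[0,-0.015,0],[0,0,0]]]'; python3 - <<'E'
from h import *
im=shot('wrist','w1')[0]; state()
cv2.imwrite('pics/w1b.png',cv2.resize(im,(800,600),interpolation=cv2.INTER_CUBIC))
print(px('w1',[.5106,.1102,.07])/.64)
E
```

```text
t: 1.65
tool_pos: [0.498, 0.0949, 0.25]
tool_rot: [3.141, 0.001, 0.0]
contact_force: [1.7, -1.1, -0.1]
opening: 0.0851
grip_force: 0.0
t: 1.95
tool_pos: [0.4972, 0.1071, 0.2498]
tool_rot: [3.141, -0.0, -0.001]
contact_force: [0.6, -0.3, 0.1]
opening: 0.0855
grip_force: 0.0
{'t': 2.0, 'tool_pos': [0.497, 0.107, 0.25], 'tool_rot': [3.141, -0.002, -0.001], 'contact_force': [-0.115, -0.773, 0.774], 'wrist_torque': [0.003, -0.035, -0.038], 'opening': 0.085, 'grip_force': 0.0}
axes x,y [[1.0, -0.001, -0.0], [-0.001, -1.0, 0.001]]
[398.84654225 238.37310147]
```

View pics/w1b.png

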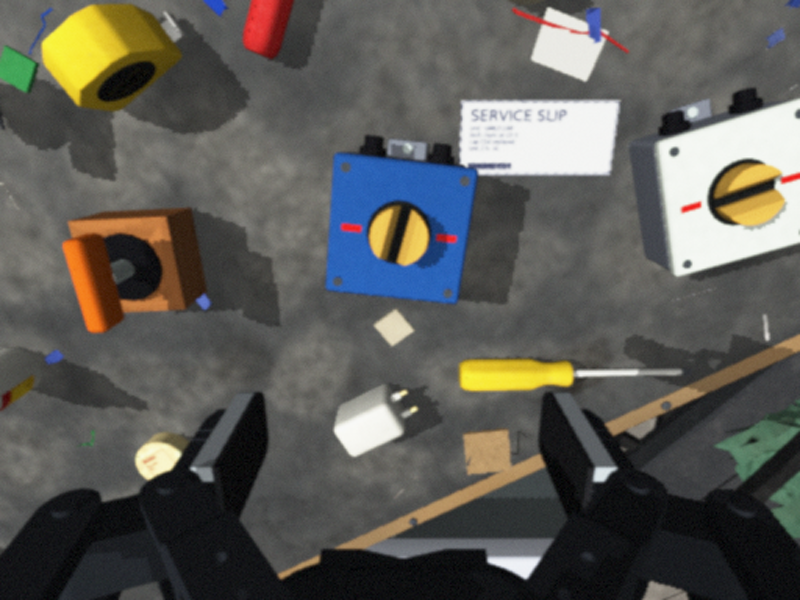

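The wrist view shows the blue screw's slot from about (406,204) to (392,263), its red marks at (351,228) and (447,239), and the orange key at left with its bar running from (82,238) to (100,330).

```bash
python3 - <<'E'
from h import *
def w(x,y,z): return pt('w1',x*.64,y*.64,z)[:2]
for n,a,b,z in [('slot',(406,204),(392,263),.07),('marks',(351,228),(447,239),.054),('bar',(82,238),(104,328),.098)]:
    a,b=w(*a,z),w(*b,z); print(n,((a+b)/2).round(4),ang(b,a),np.linalg.norm(a-b))
print('head',w(399,235,.07),'stand top corners',[w(*p,.044).round(4) for p in [(71,222),(191,209)]])
tomove([.484,.313,.18],4)
E
```

```text
slot [0.5135 0.1102] -13.3 0.04164722037113616
marks [0.5106 0.1101] 83.4 0.06876085253745833
bar [0.4867 0.306 ] 1.2 0.06053689721490784
head [0.51292628 0.11009031] stand top corners [array([0.517 , 0.3486]), array([0.5264, 0.2601])]
shift [-0.0135 -0.2064  0.0698] turn about tool z (rad) -0.071 deg -4.1 q6 1.637
```

```bash
python3 -m jog '[[[-0.003,-0.041,0],[0,0,-0.145]],[[-0.006,-0.082,0],[0,0,-0.29]],[[-0.009,-0.123,0],[0,0,-0.435]],[[-0.012,-0.164,0],[0,0,-0.58]],[[-0.0135,-0.206,0],[0,0,-0.725]]]'>/dev/null
for i in 1 2 3; do python3 -m jog '[[[0,0,0],[0,0,-0.145]],[[0,0,0],[0,0,-0.29]],[[0,0,0],[0,0,-0.435]],[[0,0,0],[0,0,-0.58]],[[0,0,0],[0,0,-0.725]]]' >/dev/null; done
python3 -m jog '[[[0,0,0],[0,0,-0.145]],[[0,0,0],[0,0,-0.29]],[[0,0,0],[0,0,-0.31]],[[0,0,0],[0,0,-0.31]]]'
python3 - <<'E'
from h import *
im=shot('wrist','w2')[0]; state()
cv2.imwrite('pics/w2b.png',cv2.resize(im,(800,600),interpolation=cv2.INTER_CUBIC))
tomove([.484,.313,.18],4)
E
```

```text
t: 4.4
tool_pos: [0.4846, 0.3124, 0.2503]
tool_rot: [-0.1, 3.14, -0.0]
contact_force: [0.1, -0.1, 0.1]
opening: 0.085
grip_force: 0.0
{'t': 4.45, 'tool_pos': [0.484, 0.313, 0.25], 'tool_rot': [-0.101, 3.14, -0.0], 'contact_force': [0.037, 0.096, -0.253], 'wrist_torque': [0.024, -0.017, 0.017], 'opening': 0.086, 'grip_force': 0.0}
axes x,y [[-0.998, -0.064, -0.0], [-0.064, 0.998, -0.0]]
shift [0.0005 0.0003 0.0703] turn about tool z (rad) -0.0055 deg -0.3 q6 -1.191
```

View pics/w2b.png

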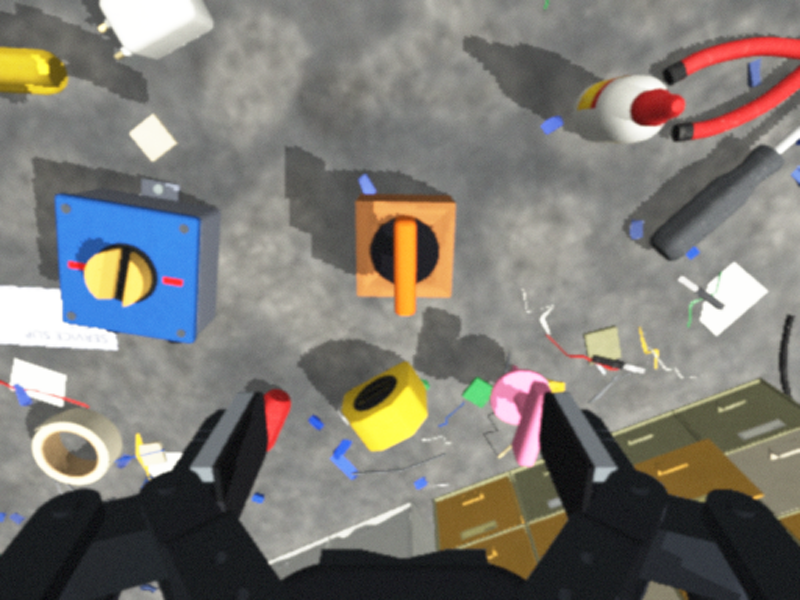

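The key's bar runs from (405,219) to (405,315), the disc is centred near (405,248), and the stand top has its corners at (357,200) and (455,297). No other object is near the fingers.

```bash
python3 - <<'E'
from h import *
def w(x,y,z): return pt('w2',x*.64,y*.64,z)[:2]
a,b=w(405,219,.098),w(405,315,.098); print('bar',((a+b)/2).round(4),ang(a,b),np.linalg.norm(a-b))
s=[w(*p,.044) for p in [(357,200),(455,200),(455,297),(357,297)]]; print('stand',np.mean(s,0),np.linalg.norm(s[0]-s[1]))
tomove([*((a+b)/2),.066],ang(a,b))
E
```

```text
bar [0.4824 0.3143] 3.8 0.06323944350143378
stand [0.48338034 0.31536247] 0.07029483752025369
shift [0.002  0.0018 0.1843] turn about tool z (rad) -0.002 deg -0.1 q6 -1.191
```

```bash
python3 -m jog '[[[0.002,0.0015,0.045],[0,0,0]],[[0.002,0.0015,0.09],[0,0,0]],[[0.002,0.0015,0.13],[0,0,0]],[[0.002,0.0015,0.165],[0,0,0]],[[0.002,0.0015,0.184],[0,0,0]]]'; python3 -m jog '[[[0,0,0],[0,0,0]],[[0,0,0],[0,0,0]],[[0,0,0],[0,0,0]],[[0,0,0],[0,0,0]],[[0,0,0],[0,0,0]]]' 0 80;python3 -m jog '[[[0,0,0],[0,0,0]],[[0,0,0],[0,0,0]],[[0,0,0],[0,0,0]],[[0,0,0],[0,0,0]]]'
```

```text
t: 4.95
tool_pos: [0.48, 0.3136, 0.0622]
tool_rot: [0.103, -3.135, 0.004]
contact_force: [0.9, -0.3, 0.9]
opening: 0.085
grip_force: 0.0
t: 5.45
tool_pos: [0.4831, 0.3154, 0.068]
tool_rot: [-0.107, 3.137, 0.001]
contact_force: [-4.6, -2.8, 15.8]
opening: 0.0127
grip_force: 73.0
t: 5.85
tool_pos: [0.4833, 0.3156, 0.068]
tool_rot: [-0.107, 3.137, 0.002]
contact_force: [-0.8, -1.2, 7.0]
opening: 0.0127
grip_force: 79.0
```

```bash
python3 -m jog '[[[0,0,-0.03],[0,0,0]],[[0,0,-0.065],[0,0,0]],[[0,0,-0.1],[0,0,0]],[[0,0,-0.1],[0,0,0]],[[0,0,-0.1],[0,0,0]]]'; python3 - <<'E'
from h import *
def w(x,y,z): return pt('w2',x*.64,y*.64,z)[:2]
a,b=w(77,266,.054),w(172,282,.054); print('marks',(a+b)/2,ang(a,b)); print('head',w(119,276,.07)); a,b=w(124,248,.07),w(121,303,.07);print('slot',(a+b)/2,ang(a,b))
state(); tomove([.5115,.1105,.168],-14)
E
```

```text
t: 6.35
tool_pos: [0.4823, 0.3152, 0.1667]
tool_rot: [-0.107, 3.139, 0.001]
contact_force: [-0.2, 0.1, -2.6]
opening: 0.0131
grip_force: 78.9
marks [0.51213175 0.11052258] 83.4
head [0.50848648 0.11563466]
slot [0.50835807 0.11805437] -10.0
{'t': 6.35, 'tool_pos': [0.482, 0.315, 0.167], 'tool_rot': [-0.107, 3.139, 0.001], 'contact_force': [-0.166, 0.118, -2.619], 'wrist_torque': [0.047, 0.016, -0.025], 'opening': 0.013, 'grip_force': 78.932}
axes x,y [[-0.998, -0.068, -0.001], [-0.068, 0.998, 0.001]]
shift [-0.0152 -0.2062 -0.0014] turn about tool z (rad) 0.3125 deg 17.9 q6 -1.189
```

```bash
python3 -m jog '[[[-0.003,-0.042,0],[0,0,0.08]],[[-0.006,-0.084,0],[0,0,0.16]],[[-0.009,-0.126,0],[0,0,0.24]],[[-0.012,-0.168,0],[0,0,0.312]],[[-0.0152,-0.206,0],[0,0,0.312]]]'>/dev/null; python3 -m jog '[[[0,0,0],[0,0,0]],[[0,0,0],[0,0,0]],[[0,0,0],[0,0,0]]]' ; python3 - <<'E'
from h import *
im=shot('wrist','w3')[0]; state()
s=optics.get_image('side')['image'][150:230,210:320]
cv2.imwrite('pics/w3b.png',np.hstack([im,cv2.resize(s,(288,384),interpolation=cv2.INTER_CUBIC)[:,:]]))
tomove([.5115,.1105,.117],-14)
E
```

```text
t: 7.15
tool_pos: [0.5103, 0.1112, 0.1646]
tool_rot: [-0.381, -3.116, 0.0]
contact_force: [-0.4, 0.5, -1.4]
opening: 0.0126
grip_force: 79.1
{'t': 7.2, 'tool_pos': [0.511, 0.112, 0.165], 'tool_rot': [-0.38, -3.117, 0.0], 'contact_force': [0.088, -0.858, -0.929], 'wrist_torque': [0.0, -0.028, -0.008], 'opening': 0.013, 'grip_force': 79.055}
axes x,y [[-0.971, 0.24, 0.002], [0.24, 0.971, -0.0]]
shift [-0.0011 -0.0009  0.0483] turn about tool z (rad) 0.0022 deg 0.1 q6 -1.256
```

View pics/w3b.png

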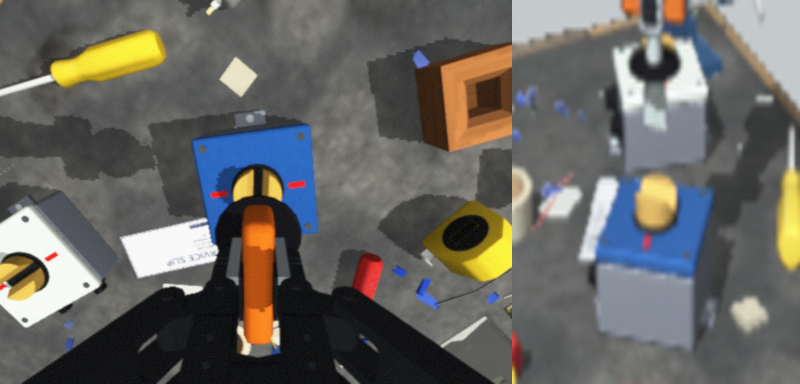

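```bash
python3 - <<'E'
from h import *
im=np.load('pics/w3.npz')['im']
for v in (174,180,186,192): print(v,cv2.cvtColor(im,cv2.COLOR_BGR2GRAY)[v,240:284].tolist())
a,b=pt('w3',262,172,.07),pt('w3',262,198,.07); print('slot',a,b,ang(a,b))
a,b=pt('w3',218,195,.054),pt('w3',297,184.5,.054); print('marks',(a+b)/2,ang(a,b))
for z in (.165+.03,.165-.058): print(px('w3',[.511,.112,z]))
E
```

```text
174 [34, 52, 67, 76, 101, 119, 145, 165, 178, 186, 184, 187, 177, 123, 60, 24, 19, 19, 22, 21, 21, 26, 51, 80, 99, 103, 102, 102, 97, 106, 110, 105, 95, 77, 57, 45, 32, 37, 53, 79, 93, 98, 96, 100]
180 [205, 205, 208, 206, 207, 207, 204, 195, 191, 189, 190, 186, 172, 117, 52, 23, 20, 20, 21, 20, 21, 32, 59, 86, 100, 103, 102, 105, 129, 183, 200, 207, 206, 207, 210, 197, 165, 122, 82, 53, 36, 44, 69, 88]
186 [208, 210, 205, 206, 208, 207, 203, 196, 190, 188, 187, 183, 159, 97, 40, 22, 27, 21, 21, 19, 19, 39, 66, 91, 99, 102, 102, 110, 141, 187, 203, 205, 207, 209, 208, 209, 208, 208, 206, 194, 145, 73, 45, 56]
192 [211, 208, 207, 204, 208, 207, 204, 194, 189, 190, 188, 182, 152, 92, 40, 25, 23, 18, 20, 21, 22, 44, 80, 96, 102, 98, 106, 113, 155, 191, 203, 207, 205, 211, 208, 208, 205, 208, 209, 209, 199, 160, 96, 69]
slot [0.49296176 0.11927308 0.07      ] [0.51449539 0.11404337 0.07      ] -13.7
marks [0.51196269 0.11063038 0.054     ] 84.1
[259.14450062 292.61575539]
[258.6728366  212.54289387]
```

```bash
python3 -m jog '[[[-0.001,0,0.012],[0,0,0]],[[-0.001,0,0.024],[0,0,0]],[[-0.001,0,0.034],[0,0,0]],[[-0.001,0,0.04],[0,0,0]],[[-0.001,0,0.045],[0,0,0]]]'; python3 -m jog '[[[0,0,0],[0,0,0]],[[0,0,0],[0,0,0]]]'
```

```text
t: 7.75
tool_pos: [0.5118, 0.1103, 0.1199]
tool_rot: [-0.382, -3.117, 0.0]
contact_force: [-0.6, -0.5, -1.1]
opening: 0.0125
grip_force: 79.1
t: 7.95
tool_pos: [0.5125, 0.1103, 0.1213]
tool_rot: [0.382, 3.118, 0.0]
contact_force: [0.0, -0.1, -1.0]
opening: 0.0128
grip_force: 79.1
```

```bash
python3 -m jog '[[[0,0,0.003],[0,0,0.05]],[[0,0,0.003],[0,0,0.1]],[[0,0,0.003],[0,0,0.2]],[[0,0,0.003],[0,0,0.3]],[[0,0,0.003],[0,0,0.4]]]'; python3 -m jog '[[[0,0,0],[0,0,0.1]],[[0,0,0],[0,0,0.2]],[[0,0,0],[0,0,0.3]],[[0,0,0],[0,0,0.4]],[[0,0,0],[0,0,0.5]]]';python3 -m jog '[[[0,0,0],[0,0,0.1]],[[0,0,0],[0,0,0.2]],[[0,0,0],[0,0,0.3]],[[0,0,0],[0,0,0.4]],[[0,0,0],[0,0,0.45]]]';  python3 - <<'E'
from h import *
state();print(ctrl.get_obs()['q'])
E
```

```text
t: 8.45
tool_pos: [0.5129, 0.1104, 0.1191]
tool_rot: [0.999, 2.977, 0.001]
contact_force: [1.0, 0.4, 0.4]
opening: 0.0126
grip_force: 79.2
t: 8.95
tool_pos: [0.5129, 0.1102, 0.1191]
tool_rot: [1.704, 2.637, 0.001]
contact_force: [0.3, -1.0, -1.6]
opening: 0.0127
grip_force: 79.1
t: 9.45
tool_pos: [0.5129, 0.1101, 0.1192]
tool_rot: [2.249, 2.192, 0.001]
contact_force: [-0.1, -0.5, 0.2]
opening: 0.0127
grip_force: 79.1
{'t': 9.45, 'tool_pos': [0.513, 0.11, 0.119], 'tool_rot': [2.249, 2.192, 0.001], 'contact_force': [-0.144, -0.5, 0.177], 'wrist_torque': [-0.165, 0.043, 0.135], 'opening': 0.013, 'grip_force': 79.138}
axes x,y [[0.026, 1.0, -0.001], [1.0, -0.026, 0.002]]
[ 6.98395279e-02 -9.21158306e-02  1.94901498e+00 -7.00829873e-04
  1.28301678e+00  9.56285858e-02]
```

```bash
python3 -m jog '[[[0,0,0],[0,0,0.05]],[[0,0,0],[0,0,0.1]],[[0,0,0],[0,0,0.13]],[[0,0,0],[0,0,0.16]],[[0,0,0],[0,0,0.18]]]'>/dev/null; python3 - <<'E'
from h import *
state()
E
python3 -m jog '[[[0,0,0],[0,0,0.03]],[[0,0,0],[0,0,0.06]],[[0,0,0],[0,0,0.09]],[[0,0,0],[0,0,0.09]]]'>/dev/null; python3 - <<'E'
from h import *
state(); im=shot('wrist','w4')[0]; s=shot('side','s4')[0][150:230,210:320]
cv2.imwrite('pics/w4b.png',np.hstack([im,cv2.resize(s,(288,384),interpolation=cv2.INTER_CUBIC)]))
E
```

```text
{'t': 9.95, 'tool_pos': [0.513, 0.11, 0.119], 'tool_rot': [2.435, 1.983, 0.001], 'contact_force': [-0.823, -0.715, 1.798], 'wrist_torque': [-0.341, 0.049, 0.08], 'opening': 0.013, 'grip_force': 79.429}
axes x,y [[0.203, 0.979, -0.0], [0.979, -0.203, 0.002]]
{'t': 10.35, 'tool_pos': [0.513, 0.11, 0.119], 'tool_rot': [2.521, 1.872, 0.001], 'contact_force': [-0.475, -2.766, 3.402], 'wrist_torque': [-0.478, -0.006, 0.068], 'opening': 0.013, 'grip_force': 79.74}
axes x,y [[0.289, 0.957, 0.0], [0.957, -0.289, 0.001]]
```

View pics/w4b.png

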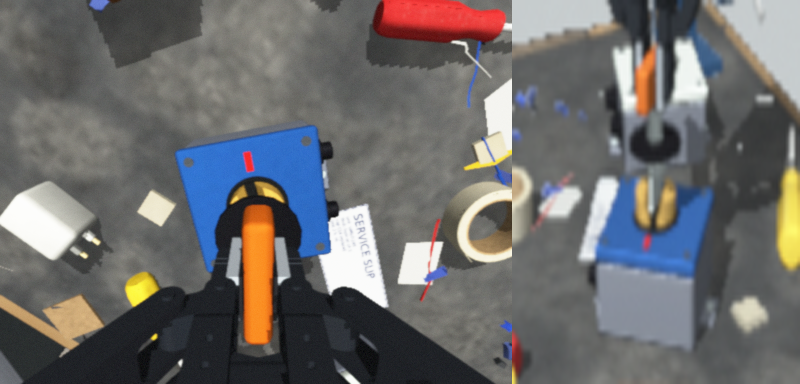

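The screw's slot (side crop, (655,215)) now points roughly toward the red mark at (647,243). The bar is still square in the fingers. I'll turn a bit further until the stop shows in the torque.

```bash
python3 -m jog '[[[0,0,0],[0,0,0.04]],[[0,0,0],[0,0,0.08]],[[0,0,0],[0,0,0.08]]]'>/dev/null; python3 - <<'E'
from h import *
state(); im=np.load('pics/w4.npz')['im']; 
c=cv2.resize(im[130:240,190:330],None,fx=5,fy=5,interpolation=cv2.INTER_CUBIC)
im=shot('wrist','w5')[0]; cv2.imwrite('pics/w5b.png',cv2.resize(im[130:240,190:330],None,fx=5,fy=5,interpolation=cv2.INTER_CUBIC))
E
```

```text
{'t': 10.75, 'tool_pos': [0.513, 0.11, 0.119], 'tool_rot': [2.594, 1.771, 0.001], 'contact_force': [0.467, -2.876, 4.803], 'wrist_torque': [-0.565, -0.06, 0.173], 'opening': 0.013, 'grip_force': 80.006}
axes x,y [[0.364, 0.931, 0.0], [0.931, -0.364, 0.001]]
```

View pics/w5b.png

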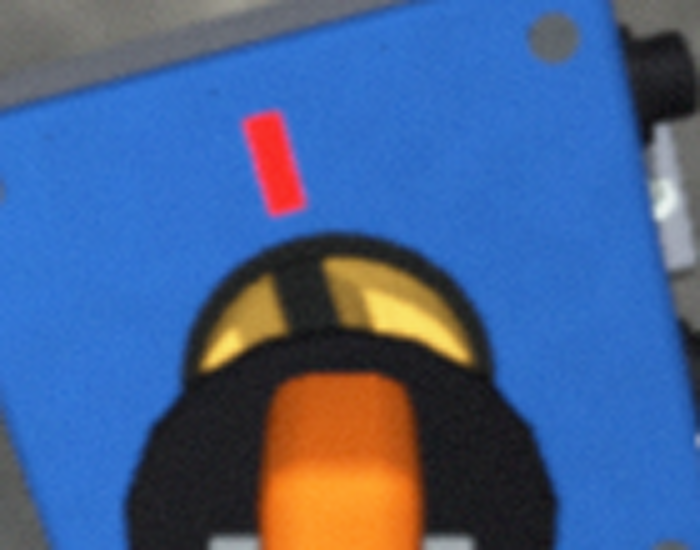

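The slot now lines up with the red mark at crop pixel (274,163), so the screw is at its stop. Next I back off the play, lift out and return to the stand.

```bash
python3 -m jog '[[[0,0,0],[0,0,-0.08]],[[0,0,0],[0,0,-0.16]],[[0,0,0],[0,0,-0.24]],[[0,0,0],[0,0,-0.24]]]'; python3 -m jog '[[[0,0,-0.01],[0,0,0]],[[0,0,-0.02],[0,0,0]],[[0,0,-0.035],[0,0,0]],[[0,0,-0.052],[0,0,0]],[[0,0,-0.052],[0,0,0]]]';  python3 - <<'E'
from h import *
state(); tomove([.4835,.3145,.17],83)
E
```

```text
t: 11.2
tool_pos: [0.5113, 0.1108, 0.1168]
tool_rot: [-2.362, -2.068, 0.001]
contact_force: [1.1, 0.5, -1.4]
opening: 0.0123
grip_force: 79.1
t: 11.7
tool_pos: [0.5145, 0.1106, 0.1745]
tool_rot: [2.361, 2.066, 0.009]
contact_force: [-0.5, -0.3, -1.6]
opening: 0.0127
grip_force: 79.2
{'t': 11.7, 'tool_pos': [0.514, 0.111, 0.175], 'tool_rot': [2.361, 2.066, 0.009], 'contact_force': [-0.451, -0.319, -1.608], 'wrist_torque': [0.026, -0.031, -0.054], 'opening': 0.013, 'grip_force': 79.237}
axes x,y [[0.133, 0.991, 0.002], [0.991, -0.133, 0.007]]
shift [ 0.198  -0.0578  0.0045] turn about tool z (rad) -0.0111 deg -0.6 q6 0.203
```

```bash
python3 -m jog '[[[0.04,-0.011,0],[0,0,0]],[[0.08,-0.022,0],[0,0,0]],[[0.12,-0.034,0],[0,0,0]],[[0.16,-0.046,0],[0,0,0]],[[0.198,-0.057,0],[0,0,0]]]'>/dev/null;python3 -m jog '[[[0,0,0],[0,0,0]],[[0,0,0],[0,0,0]],[[0,0,0],[0,0,0]],[[0,0,0],[0,0,0]]]' >/dev/null;  python3 - <<'E'
from h import *
im=shot('wrist','w6')[0]; s=shot('side','s6')[0][150:270,210:320]
cv2.imwrite('pics/w6b.png',np.hstack([im,cv2.resize(s,(288,384),interpolation=cv2.INTER_CUBIC)]))
state(); tomove([.4835,.3145,.068],83)
E
```

```text
{'t': 12.7, 'tool_pos': [0.482, 0.313, 0.17], 'tool_rot': [2.366, 2.067, -0.0], 'contact_force': [0.345, -0.081, -0.947], 'wrist_torque': [0.015, 0.008, -0.032], 'opening': 0.013, 'grip_force': 79.159}
axes x,y [[0.134, 0.991, -0.0], [0.991, -0.134, 0.0]]
shift [0.0015 0.001  0.1022] turn about tool z (rad) -0.0125 deg -0.7 q6 0.581
```

View pics/w6b.png

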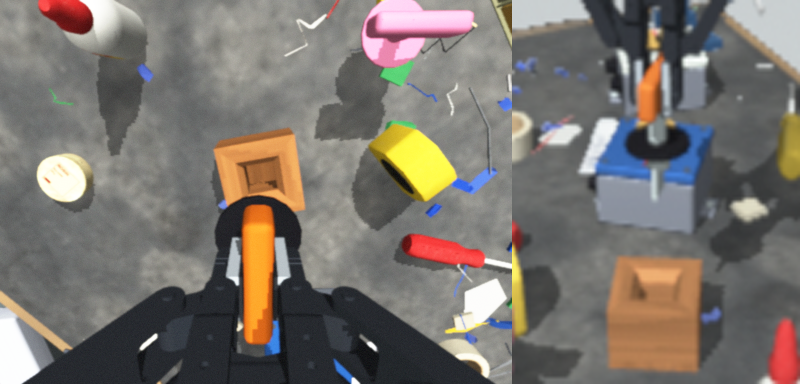

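The stand's top edge runs from (215,143) to (294,129), with the hole near (262,172) in line below the key.

```bash
python3 - <<'E'
from h import *
a,b=pt('w6',215,143,.044)[:2],pt('w6',294,129,.044)[:2]; c=pt('w6',303,209,.044)[:2]; print(a,b,c,'centre',(a+c)/2,np.linalg.norm(a-b),np.linalg.norm(b-c))
E
python3 -m jog '[[[0.0015,0.001,0.03],[0,0,0]],[[0.0015,0.001,0.05],[0,0,0]],[[0.0015,0.001,0.06],[0,0,0]],[[0.0015,0.001,0.07],[0,0,0]],[[0.0015,0.001,0.07],[0,0,0]]]' - 50
```

```text
[0.44869463 0.35306759] [0.51846264 0.3559096 ] [0.5197216  0.28032338] centre [0.48420812 0.31669549] 0.06982586961679348 0.07559670547384506
t: 13.2
tool_pos: [0.4827, 0.3149, 0.099]
tool_rot: [-2.364, -2.068, 0.003]
contact_force: [0.0, -0.1, -1.7]
opening: 0.013
grip_force: 79.2
```

```bash
python3 -m jog '[[[0,0,0.01],[0,0,0]],[[0,0,0.018],[0,0,0]],[[0,0,0.024],[0,0,0]],[[0,0,0.029],[0,0,0]],[[0,0,0.03],[0,0,0]]]'; python3 -m jog '[[[0,0,0],[0,0,0]],[[0,0,0],[0,0,0]]]'
```

```text
t: 13.7
tool_pos: [0.4827, 0.3153, 0.0692]
tool_rot: [-2.364, -2.069, 0.002]
contact_force: [-0.1, -0.4, -1.2]
opening: 0.0128
grip_force: 79.2
t: 13.9
tool_pos: [0.4834, 0.3156, 0.0705]
tool_rot: [2.364, 2.069, 0.001]
contact_force: [0.4, -0.5, -1.1]
opening: 0.0128
grip_force: 79.2
```

No contact, and the key is about 2 mm above its seat. I lower it a touch, release it and retreat.

```bash
python3 -m jog '[[[0,0,0.001],[0,0,0]],[[0,0,0.002],[0,0,0]],[[0,0,0.002],[0,0,0]]]'; python3 -m jog '[[[0,0,0.001],[0,0,0]],[[0,0,0],[0,0,0]],[[0,0,0],[0,0,0]],[[0,0,0],[0,0,0]],[[0,0,0],[0,0,0]]]' 0.6; python3 -m jog '[[[0,0,0],[0,0,0]],[[0,0,0],[0,0,0]],[[0,0,0],[0,0,0]]]' 1 ; python3 -m jog '[[[0,0,-0.03],[0,0,0]],[[0,0,-0.07],[0,0,0]],[[0,0,-0.11],[0,0,0]],[[0,0,-0.15],[0,0,0]],[[0,0,-0.18],[0,0,0]]]';python3 -m jog '[[[0,0,0],[0,0,0]],[[0,0,0],[0,0,0]],[[0,0,0],[0,0,0]]]' >/dev/null
python3 - <<'E'
from h import *
im=shot('wrist','w7')[0]; s=shot('side','s7')[0][150:270,210:320]
cv2.imwrite('pics/w7b.png',np.hstack([im,cv2.resize(s,(288,384),interpolation=cv2.INTER_CUBIC)]))
state()
E
```

```text
t: 14.2
tool_pos: [0.4832, 0.3155, 0.0681]
tool_rot: [2.364, 2.069, 0.0]
contact_force: [0.6, -0.4, -1.7]
opening: 0.0129
grip_force: 79.2
t: 14.7
tool_pos: [0.4833, 0.3155, 0.0683]
tool_rot: [2.364, 2.069, 0.0]
contact_force: [0.2, 0.2, -0.3]
opening: 0.0515
grip_force: 0.0
t: 15.0
tool_pos: [0.4832, 0.3155, 0.0681]
tool_rot: [2.364, 2.069, 0.0]
contact_force: [0.3, -0.0, -0.4]
opening: 0.0851
grip_force: 0.0
t: 15.5
tool_pos: [0.4837, 0.3158, 0.2514]
tool_rot: [2.363, 2.068, 0.005]
contact_force: [0.9, 0.2, 0.6]
opening: 0.0855
grip_force: 0.0
{'t': 15.9, 'tool_pos': [0.482, 0.315, 0.246], 'tool_rot': [-2.363, -2.068, 0.006], 'contact_force': [-0.479, 0.328, -0.43], 'wrist_torque': [0.0, -0.015, 0.025], 'opening': 0.086, 'grip_force': 0.0}
axes x,y [[0.133, 0.991, -0.002], [0.991, -0.133, -0.003]]
```

View pics/w7b.png

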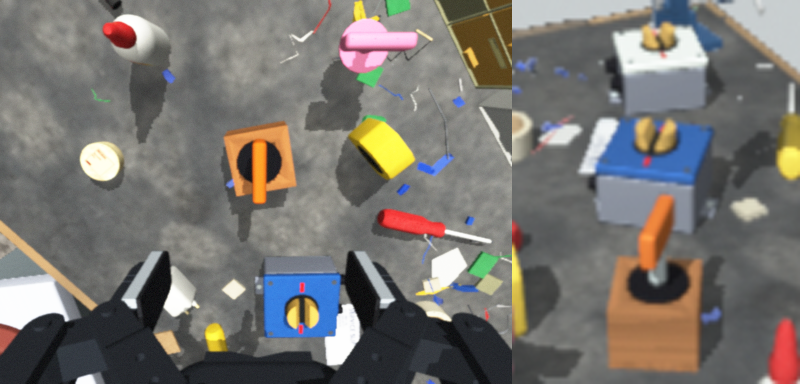

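The key stands upright in the stand at (260,162), with its disc flat on the block. The blue slot at (302,312) lines up with both red marks, at (302,287) and (302,328). The white screw looks unchanged.

```bash
python3 -c "
from station import job
print(job.finish_job())"
```

```text
the job is handed in; nothing more can be done
None
```

I locked the blue box's screw with the T-key, stood the key back upright in its stand, left the white box's screw untouched and handed the job in at about 16 s; the hand-in returned no verdict.

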